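# Nip the tube union in the cam clamp

### The job

Two small cam clamps stand on the cart; one has a straight tube union lying in it and the other a tee. Turn the red-handled cam lever of the clamp with the straight union clockwise (seen from above), just far enough that its black rubber nose takes up the gap and pinches the union against the blue fence, the nose pressed in by about a third of its free length; stop well before it is squeezed flush into the steel jaw. Let go, and leave the tee and its clamp alone.

Things in the scene. Friction and masses are not known exactly. Their poses are not given: they have to be found in the camera images.
- cam_u (a joint): lever angle of the clamp that holds the union, rad: 0 = fully open, grows as the lever turns clockwise seen from above, 2.0 = end stop. The steel jaw with its nose advances with it by 7.5 mm per rad (0 at q = 0, 15 mm at 2.0). A stiff pivot (0.2 N m, so about 3 N at the knob) holds it wherever it is left. It starts between 0 and 0.4.
- nose_u (a joint): how far the rubber nose is pushed into the steel jaw, m: 0 = free, standing 7 mm out of the jaw; 0.007 = flush. A spring of 2 N/mm pushes it out; it moves only once it presses on the union.
- knob_u (a point): middle of the red upright round handle at the end of the lever of the union's clamp: a cylinder 16 mm in diameter, 41 mm tall, its top 16 mm above this point and its foot (the flat aluminium lever bar, 12 mm wide) 25 mm below it. It travels on a level circle of 65 mm radius about pivot_u.
- pivot_u (a point): point on the vertical pivot axis of that lever, at the height of knob_u (66 mm above the cart top). The clamp is a grey base plate 66 x 120 x 10 mm, screwed down, with an eccentric steel disc under the lever, a steel jaw and a blue fence; these stand at most 38 mm above the cart top, the lever bar 41 mm and the head of its pivot pin 45 mm.
- face_u (a point): centre of the front face of the black rubber nose (30 mm wide, 13 mm high) of the union's clamp; its y axis is the direction in which the nose advances, away from the pivot towards the union and the fence.
- union_center (a point): centre of the straight steel tube union, 39 mm long, 18 mm across, 20 mm high, lying loose on the base plate crosswise to the nose's travel, 0.3 to 1 mm from the blue fence behind it; the gap to take up lies between it and the nose.
- knob_t (a point): middle of the same red handle on the other, like clamp, which holds the tee: leave it as it is.
- tee_center (a point): centre of the steel tee fitting, 35 x 48 x 18 mm, lying loose in the other clamp: leave it where it is.

How it is judged:
At the end, for the whole second after the job is handed in: The union lies pinched between nose and fence (its centre within 22 mm of the nose's face), the nose pressed in by 0.6 to 4.5 mm of its 7 mm, the lever at rest and released (value of joint nose_u between 0.0006 and 0.0045 m and distance between union_center and face_u below 0.022 m and velocity of joint cam_u between -0.05 and 0.05 rad/s); the robot touches nothing.
It fails at once if the lever is overrun: the nose is pressed in by more than 5.5 mm of its 7 mm (value of joint nose_u above 0.0055 m).
It fails at once if the handle of the tee's clamp is moved by more than 12 mm (distance of knob_t from where it was at the start of the episode above 0.012 m).
It fails at once if the tee is moved by more than 15 mm (distance of tee_center from where it was at the start of the episode above 0.015 m).
It fails at once if the union is lifted or knocked more than 25 mm away (distance of union_center from where it was at the start of the episode above 0.025 m).
It also fails if it takes over 35 s, if anything falls off the work surface, if the arm or the gripper's body presses on something with over 40 N, if the wrist force passes 120 N, or if a joint passes its speed limit or range.

### The arm

A 7-joint arm with a two-finger parallel gripper is mounted at the origin on a cart in front of the work surface, level with it; the furniture and walls round the work are solid. World frame = base frame: x ahead of the robot, y to its left, z up, the work surface at z = 0. Lengths are in m, angles in rad, forces in N, time in s.
With the tool pointing down it reaches from about 0.4 to 0.85 m from the base axis. Payload 4.5 kg.
Tool frame: the origin (TCP) lies on the mounting face of the last link; the fingertips stand 166 mm ahead of it and the grasp point (between the pads) lies 147 mm ahead of it; y points along the fingers, z is the direction in which the jaws open and shut, and the axes are right-handed (so a half turn about y gives the same grasp; the last joint's range is limited). The gripper opens to 88 mm and grips with 3 to 60 N. Pads are 18 mm wide; open, the fingers measure 123 mm over their backs; the gripper's body (75 mm by 187 mm) begins 45 mm behind the grasp point.
Start: joints at [1.14, 0.689, -0.195, 1.565, 0.157, 0.902, -0.215], TCP at [0.28, -0.559, 0.405] pointing down, gripper open.
Joint ranges: [-3.01, 3.01], [-0.46, 2.08], [-1.47, 1.51], [0.13, 2.56], [-1, 4.14], [0.04, 2.09], [-2.66, 2.66]. Speed limits (rad/s): [2.57, 2.57, 3.14, 3.14, 3.14, 3.14, 3.14].

### API

Orientations are given as a unit quaternion [x, y, z, w].
In Python, from plant import r gives the robot as it stands.
- The arm moves only by the tool arm_command, never from a script. Its argument "deltas" is a list of rows, each an object of numbers: "dx", "dy", "dz": the shift along the tool's x, y, z each as a share of 1000 mm, from -1 to 1; "wx", "wy", "wz": the turn, a rotation vector about the tool's x, y, z each as a share of 45 degrees, from -1 to 1. In form: [{"dx": .., "dy": .., "dz": .., "wx": .., "wy": .., "wz": ..}, ...]. A call has exactly 5 rows; each row is the pose to reach, as a shift and turn from the pose commanded when the call began, along the tool's axes at that moment; what a row does not reach only later rows make up. A row lasts 1/10 s, in which the tool goes at most 50 mm and 8.59 degrees, less where a joint would pass 70% of its speed; a pose out of reach is approached as far as the arm can. A call with a number of a shift or a turn outside -1 to 1 is refused whole. A call with a gripper value outside its range is refused whole. "claw" is the opening, from -1 (shut) to 1 (fully open), set as the call begins (left out, the last holds). The fingers move at their own pace and stop on an object; "grip_force" is the grip in N (left out, the last holds). Time passes only in rows, so rows that repeat a pose let the fingers close, or fill a call up. It gives the time, the measured TCP pose, the force and the opening at its end, in the units of the state.
- r.get_state(): the state, without advancing time (a new reading comes with each control period).
- r.snapshot(name): name is "side" or "top" or "wrist"; returns the picture (420x560x3 uint8, red, green, blue); there is no depth.
- r.get_calibration(name): a dict with "vertical_fov" (degrees; the focal length in pixels is half the picture's height over the tangent of half this angle, whatever the lens; pixels are square), "cx", "cy" (the principal point, pixels), "R" (3x3) and "t" (3): a world point X has camera coordinates R X + t. Camera axes: x right, y down, z forward; pixel columns grow to the right and rows downward; lengths in m; the calibration is good to about 2 mm. The wrist camera is an equidistant fisheye: a pixel r from the principal point sees the ray r / f radians off the axis. A picture is of the moment at which its call begins: read the wrist's pose just before it. get_calibration takes no time and is no camera call; for the wrist camera it gives the pose at the moment of the call.
- r.finish_job(): hands the job in, once; it reports no verdict.
The state is a dict: "clock": time; "q": joint angles; "qd": joint speeds; "joint_torque": joint torques, N m; "tool_pos": TCP position; "eef_rot": TCP orientation; "contact_force": force on the tool from outside, world axes, zero at the start; "moment": the same for the moment, N m; "opening": opening from 0.0 (shut) to 1.0 (fully open).
Only numpy, scipy, OpenCV 4.12 (cv2) and the standard library are available. Lean on these libraries where they do the work, as an engineer would, in place of code of your own. Each camera call takes 0.05 s, during which the arm holds its last target.

## Working session

There is one attempt and no reset: what is moved stays moved. The work goes in short steps, Python scripts to look and compute and a tool call to move; the robot and the scene stay as the last step left them, time stands still between calls to the robot, and variables do not carry over. Pictures are saved under pics/ and viewed, and the job is handed in when it is done.

Besides the shell and the picture viewer there is one more tool, called after "Call:" by a JSON object that holds its "method" and its "body". arm_command: Moves the arm, as the interface text tells. Shift numbers are shares of 1000 mm and turn numbers shares of 45 degrees, none past 1 either way. Its arguments: {"type":"object","properties":{"deltas":{"type":"array","items":{"type":"object","properties":{"dx":{"type":"number","minimum":-1,"maximum":1},"dy":{"type":"number","minimum":-1,"maximum":1},"dz":{"type":"number","minimum":-1,"maximum":1},"wx":{"type":"number","minimum":-1,"maximum":1},"wy":{"type":"number","minimum":-1,"maximum":1},"wz":{"type":"number","minimum":-1,"maximum":1}}}},"claw":{"type":"number"},"grip_force":{"type":"number"}},"required":["deltas"]}

```bash
mkdir -p pics; ls
python3 - <<'E'
from plant import r
import cv2
s=r.get_state(); print({k:(v if not hasattr(v,'round') else v) for k,v in s.items()})
for n in ("side","top","wrist"):
    c=r.get_calibration(n); print(n,c)
    cv2.imwrite(f"pics/{n}0.png",r.snapshot(n)[:,:,::-1])
E
```

```text
pics
{'clock': 0.0, 'q': array([ 1.13980042,  0.69003356, -0.19448409,  1.56629605,  0.15730762,
        0.90250027, -0.21510736]), 'qd': array([-0.00053899, -0.00041495, -0.00128612,  0.00209836, -0.00045207,
       -0.00098049,  0.00029298]), 'joint_torque': array([-5.39447228e-04, -5.27552927e+01, -1.26729079e+00, -1.53424501e+01,
       -5.27052570e-02,  6.58135643e-03,  1.72115138e-04]), 'tool_pos': array([ 0.27997477, -0.55843869,  0.40389084]), 'eef_rot': array([-0.16307517,  0.68871386, -0.68747209,  0.16267091]), 'contact_force': array([-0.38796199,  1.08927245,  0.17700175]), 'moment': array([ 0.02263409,  0.02935989, -0.02664879]), 'opening': 1.0020711376991505}
side {'vertical_fov': 46.58339820967664, 'cx': 280.65505901510494, 'cy': 209.14890263892855, 'R': array([[-0.90940504, -0.41550954,  0.01828347],
       [-0.26038717,  0.53451637, -0.8040465 ],
       [ 0.32431618, -0.73596472, -0.59428523]]), 't': array([0.44791926, 0.20450042, 1.09704116])}
top {'vertical_fov': 57.15323656203559, 'cx': 278.6272460038591, 'cy': 211.87655846733662, 'R': array([[-0.02896275, -0.99918984,  0.02794319],
       [-0.99025303,  0.02487122, -0.13704143],
       [ 0.13623543, -0.03163993, -0.99017111]]), 't': array([-0.04299408,  0.52019153,  0.89942988])}
wrist {'vertical_fov': 65.70646984690485, 'cx': 284.03934176989026, 'cy': 210.70838004025737, 'R': array([[ 0.44807456, -0.89399545, -0.00115324],
       [-0.86269167, -0.43272262,  0.26175223],
       [-0.23450433, -0.11628962, -0.96513442]]), 't': array([-0.62446505, -0.03578754,  0.38814797])}
```

View pics/side0.png

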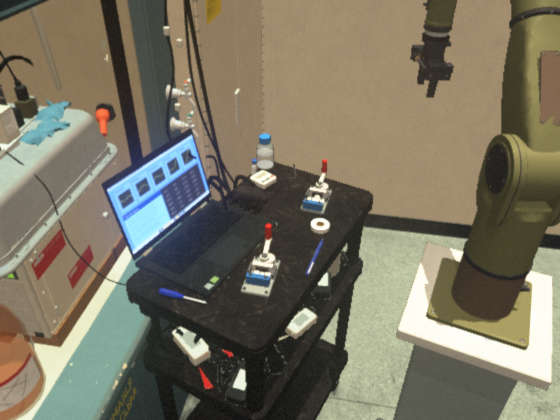

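View pics/top0.png

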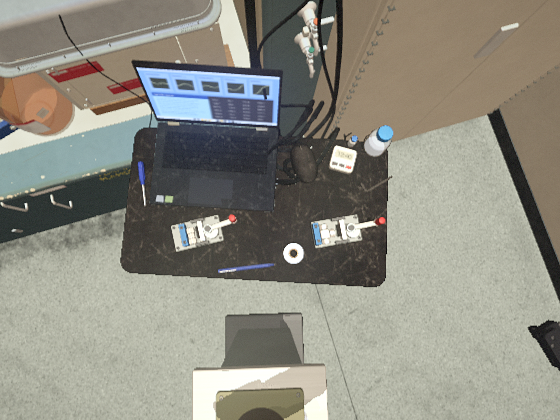

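View pics/wrist0.png

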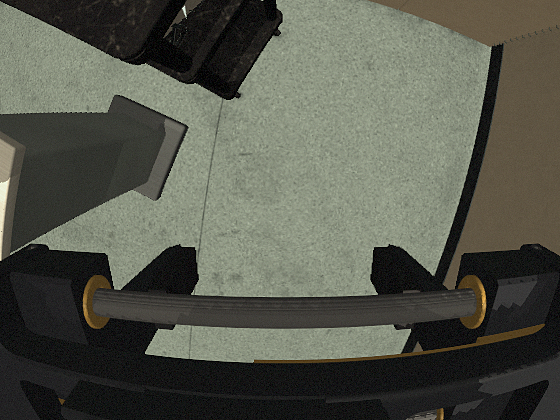

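The side view shows clamps at about (262,265) and (318,195). In the top view they are at (205,232) and (345,230), with red knobs at (233,218) and (381,220). I'll enlarge both to tell the union from the tee.

Run:
```python
import cv2, numpy as np
s=cv2.imread("pics/side0.png");t=cv2.imread("pics/top0.png")
f=lambda im,x,y,w,h:cv2.resize(im[y:y+h,x:x+w],(400,300),interpolation=cv2.INTER_CUBIC)
a=np.vstack([np.hstack([f(t,160,200,88,66),f(t,300,200,88,66)]),np.hstack([f(s,220,215,108,81),f(s,280,150,88,66)])])
cv2.imwrite("pics/zoom0.png",a)
```

```text
(no output)
```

View pics/zoom0.png

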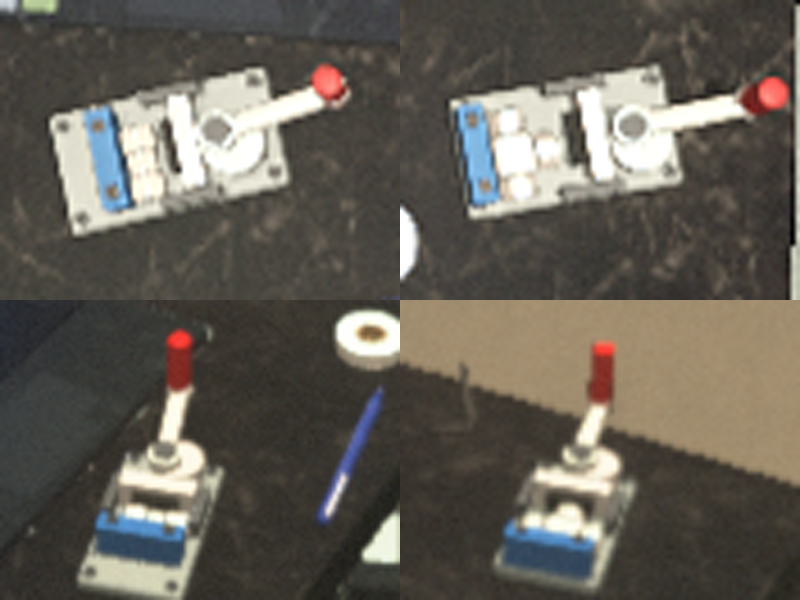

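The straight union is in the left clamp of the top view (y > 0), and the tee is in the right one. Next I'll triangulate the knob, the pivot and the plate corners.

```bash
cat > h.py <<'E'
import numpy as np, cv2
from scipy.spatial.transform import Rotation as Ro
def ray(c,u,v,H=420,fish=False):
    f=H/2/np.tan(np.radians(c['vertical_fov'])/2)
    x=(u-c['cx'])/f;y=(v-c['cy'])/f
    if fish:
        th=np.hypot(x,y); d=np.array([x/th*np.sin(th),y/th*np.sin(th),np.cos(th)])
    else: d=np.array([x,y,1.]);d/=np.linalg.norm(d)
    R=np.array(c['R']);return -R.T@np.array(c['t']),R.T@d
def tri(rs):
    A=0;b=0
    for o,d in rs:
        P=np.eye(3)-np.outer(d,d);A=A+P;b=b+P@o
    X=np.linalg.solve(A,b);return X,[np.linalg.norm((np.eye(3)-np.outer(d,d))@(X-o))*1000 for o,d in rs]
def atz(r,z):
    o,d=r;return o+d*(z-o[2])/d[2]
def proj(c,X,fish=False,H=420):
    f=H/2/np.tan(np.radians(c['vertical_fov'])/2)
    p=np.array(c['R'])@X+np.array(c['t'])
    if fish:
        rr=np.hypot(p[0],p[1]);th=np.arctan2(rr,p[2]);return c['cx']+f*th*p[0]/rr,c['cy']+f*th*p[1]/rr
    return c['cx']+f*p[0]/p[2],c['cy']+f*p[1]/p[2]
E
python3 - <<'E'
from plant import r
from h import *
np.set_printoptions(precision=4,suppress=True)
T=r.get_calibration("top");S=r.get_calibration("side")
tz=lambda u,v:(160+u*88/400-.4,200+v*66/300-.4)
sz=lambda u,v:(220+u*108/400-.4,215+(v-300)*81/300-.4)
kt=ray(T,*tz(327,80));ks=ray(S,*sz(179,338))
print("knobtop",tri([kt,ks]),atz(kt,.082),atz(ks,.082))
pt=ray(T,*tz(215,128));ps=ray(S,*sz(165,452))
print("pin",tri([pt,ps]),atz(pt,.045),atz(ps,.045))
for p in [(52,115),(75,236),(288,185),(265,68)]: print("corner",atz(ray(T,*tz(*p)),.01))
tk=ray(T,300+771*.22-88-.4,200+93*.22-.4);print("tee knob",atz(tk,.082))
s=r.get_state();R=Ro.from_quat(s['eef_rot']);print(R.as_matrix(),s['clock'])
E
```

```text
knobtop (array([0.5034, 0.0531, 0.0796]), [np.float64(0.13762818720858072), np.float64(0.13762818720859826)]) [0.503  0.0529 0.082 ] [0.5022 0.0559 0.082 ]
pin (array([0.4838, 0.1157, 0.0389]), [np.float64(0.6583952144681139), np.float64(0.6583952144680247)]) [0.4838 0.115  0.045 ] [0.4801 0.1216 0.045 ]
corner [0.4967 0.2083 0.01  ]
corner [0.431  0.1955 0.01  ]
corner [0.4553 0.0812 0.01  ]
corner [0.5195 0.0931 0.01  ]
tee knob [ 0.4874 -0.2929  0.082 ]
[[-0.8939 -0.0007  0.4483]
 [-0.4483  0.0012 -0.8939]
 [ 0.0001 -1.     -0.0013]] 0.15
```

Run:
```python
from plant import r
from h import *
np.set_printoptions(precision=4,suppress=True)
s=r.get_state();R=Ro.from_quat(s['eef_rot']).as_matrix();W=r.get_calibration("wrist")
C=-W['R'].T@W['t']
print("cam in tool",R.T@(C-s['tool_pos']),"axes in tool (cols x,y,z cam)\n",R.T@W['R'].T)
# shift to TCP target
g=np.array([0.45,0.07,0.36])
print(R.T@(g-s['tool_pos']), s['clock'])
```

```text
cam in tool [-0.067   0.0208  0.0003] axes in tool (cols x,y,z cam)
 [[ 0.0003  0.9652  0.2616]
 [-0.0005 -0.2616  0.9652]
 [ 1.     -0.0004  0.0004]]
[-0.4337  0.0447 -0.4855] 0.15
```

Call:
{"method": "arm_command", "body": {"deltas": [{"dx":-0.03,"dy":0.0,"dz":-0.03,"wy":-0.15},{"dx":-0.065,"dy":0.0,"dz":-0.065,"wy":-0.34},{"dx":-0.1,"dy":0.0,"dz":-0.1,"wy":-0.53},{"dx":-0.135,"dy":0.0,"dz":-0.135,"wy":-0.72},{"dx":-0.17,"dy":0.0,"dz":-0.17,"wy":-0.91}]}}

```text
invalid input at $.deltas[0]: expected keys dx, dy, dz, wx, wy, wz
```

Call:
{"method": "arm_command", "body": {"deltas": [{"dx":-0.03,"dy":0.0,"dz":-0.03,"wx":0,"wy":-0.15,"wz":0},{"dx":-0.065,"dy":0.0,"dz":-0.065,"wx":0,"wy":-0.34,"wz":0},{"dx":-0.1,"dy":0.0,"dz":-0.1,"wx":0,"wy":-0.53,"wz":0},{"dx":-0.135,"dy":0.0,"dz":-0.135,"wx":0,"wy":-0.72,"wz":0},{"dx":-0.17,"dy":0.0,"dz":-0.17,"wx":0,"wy":-0.91,"wz":0}]}}

```text
clock: 0.65
tool_pos: [0.3561, -0.3287, 0.4047]
eef_rot: [0.395, -0.586, 0.587, -0.395]
contact_force: [1.3, 0.7, -0.4]
opening: 1.0
```

```bash
cat > st.py <<'E'
from plant import r
from h import *
import sys
np.set_printoptions(precision=4,suppress=True)
s=r.get_state();R=Ro.from_quat(s['eef_rot']).as_matrix()
print(s['clock'],s['tool_pos'],"F",s['contact_force'],"op",s['opening']); print(R)
if len(sys.argv)>1:
    g=np.array([float(a) for a in sys.argv[1:4]]);print("tool delta",R.T@(g-s['tool_pos']))
    z=R[:,2];print("jaw yaw deg",np.degrees(np.arctan2(z[1],z[0])))
E
python3 st.py 0.485 0.10 0.38
```

```text
0.65 [ 0.3561 -0.3287  0.4047] F [ 1.2787  0.7444 -0.4318] op 1.0003384480286612
[[-0.3759  0.0002  0.9266]
 [-0.9266 -0.0001 -0.3759]
 [-0.     -1.      0.0002]]
tool delta [-0.4457  0.0247 -0.0417]
jaw yaw deg -22.081908993927872
```

Call:
{"method": "arm_command", "body": {"deltas": [{"dx":-0.049,"dy":0.0,"dz":-0.005,"wx":0,"wy":-0.15,"wz":0},{"dx":-0.098,"dy":0.005,"dz":-0.01,"wx":0,"wy":-0.3,"wz":0},{"dx":-0.147,"dy":0.01,"dz":-0.015,"wx":0,"wy":-0.49,"wz":0},{"dx":-0.196,"dy":0.015,"dz":-0.02,"wx":0,"wy":-0.49,"wz":0},{"dx":-0.245,"dy":0.02,"dz":-0.025,"wx":0,"wy":-0.49,"wz":0}]}}

```text
clock: 1.15
tool_pos: [0.4264, -0.0928, 0.3845]
eef_rot: [0.498, -0.502, 0.502, -0.498]
contact_force: [1.5, -1.1, -0.5]
opening: 1.0
```

```bash
python3 st.py 0.485 0.10 0.38
```

```text
1.15 [ 0.4264 -0.0928  0.3845] F [ 1.4638 -1.0639 -0.5046] op 0.9999483707586274
[[-0.0069  0.0002  1.    ]
 [-1.      0.     -0.0069]
 [-0.     -1.      0.0002]]
tool delta [-0.1932  0.0046  0.0572]
jaw yaw deg -0.39511625678860685
```

Call:
{"method": "arm_command", "body": {"deltas": [{"dx":-0.045,"dy":0.0,"dz":0.012,"wx":0,"wy":0,"wz":0},{"dx":-0.09,"dy":0.0,"dz":0.025,"wx":0,"wy":0,"wz":0},{"dx":-0.135,"dy":0.0,"dz":0.04,"wx":0,"wy":0,"wz":0},{"dx":-0.18,"dy":0.0,"dz":0.055,"wx":0,"wy":0,"wz":0},{"dx":-0.19,"dy":0.0,"dz":0.055,"wx":0,"wy":0,"wz":0}]}}

```text
clock: 1.65
tool_pos: [0.4838, 0.1013, 0.3851]
eef_rot: [-0.498, 0.5, -0.499, 0.503]
contact_force: [-0.7, 0.8, 0.6]
opening: 1.003
```

Run:
```python
from plant import r
import cv2,pickle
s=r.get_state();c=r.get_calibration("wrist");im=r.snapshot("wrist")[:,:,::-1]
pickle.dump((s,c),open("w1.pkl","wb"));cv2.imwrite("pics/w1.png",im)
print(s['tool_pos'],s['qd'].round(3))
```

```text
[0.48376116 0.10132766 0.38513786] [-0.144 -0.001  0.075  0.025  0.005  0.051 -0.136]
```

View pics/w1.png

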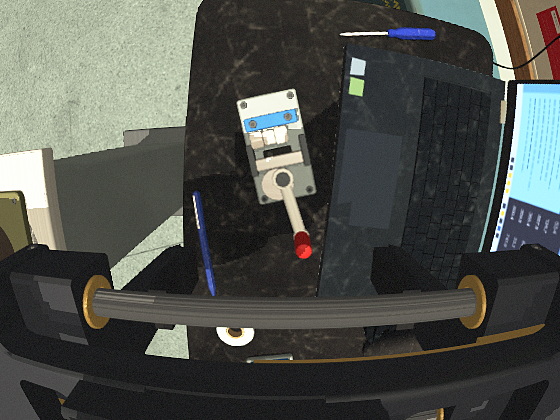

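The wrist view shows the union clamp clearly: fence at (270,120), union at (270,138), dark nose at (275,152), pivot at (283,179) and knob at (303,245). I'll go lower and nearer to measure the gap.

Call:
{"method": "arm_command", "body": {"deltas": [{"dx":-0.006,"dy":0.02,"dz":-0.002,"wx":0,"wy":0,"wz":0},{"dx":-0.012,"dy":0.045,"dz":-0.005,"wx":0,"wy":0,"wz":0},{"dx":-0.02,"dy":0.07,"dz":-0.007,"wx":0,"wy":0,"wz":0},{"dx":-0.025,"dy":0.085,"dz":-0.01,"wx":0,"wy":0,"wz":0},{"dx":-0.025,"dy":0.085,"dz":-0.01,"wx":0,"wy":0,"wz":0}]}}

```text
clock: 2.2
tool_pos: [0.4714, 0.119, 0.2981]
eef_rot: [-0.5, 0.502, -0.501, 0.497]
contact_force: [0.4, -0.3, -0.3]
opening: 0.998
```

Run:
```python
from plant import r
import cv2,pickle
r.snapshot("wrist")
s=r.get_state();c=r.get_calibration("wrist");im=r.snapshot("wrist")[:,:,::-1]
pickle.dump((s,c),open("w2.pkl","wb"));cv2.imwrite("pics/w2.png",im)
print(s['tool_pos'],s['qd'].round(3))
cv2.imwrite("pics/w2z.png",cv2.resize(im[60:270,200:360],None,fx=3.5*.8,fy=3.5*.8,interpolation=cv2.INTER_CUBIC))
```

```text
[0.47206934 0.11886037 0.29913858] [ 0.016 -0.029 -0.009 -0.024 -0.006  0.008  0.003]
```

View pics/w2.png

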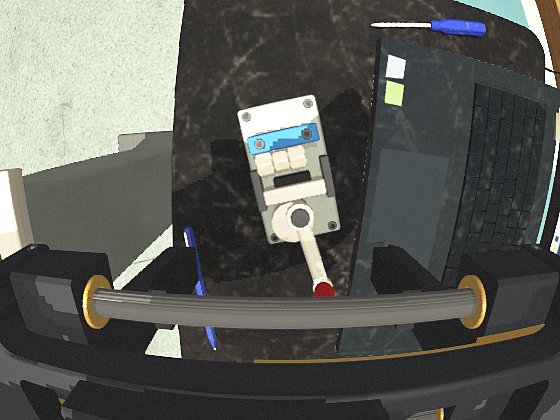

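View pics/w2z.png

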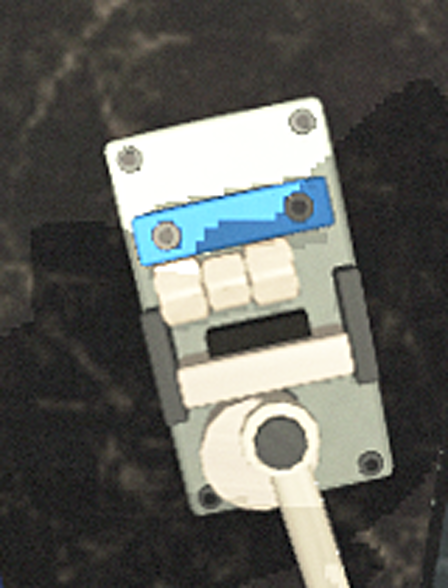

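Run:
```python
from h import *
import pickle
np.set_printoptions(precision=4,suppress=True)
s,c=pickle.load(open("w2.pkl","rb"));s1,c1=pickle.load(open("w1.pkl","rb"))
z=lambda u,v:(200+(u+.5)/2.8-.5,60+(v+.5)/2.8-.5)
r2=lambda u,v:ray(c,*z(u,v),fish=True)
P=atz(r2(280,442),.045);print("pivot",P, tri([r2(280,442),ray(c1,283,179.5,fish=True)]))
k1=ray(c1,303.5,239,fish=True);print("knobtop w1",atz(k1,.082))
L=atz(r2(122,138),.01)
co=[atz(r2(*p),.01) for p in [(106,147),(322,97),(392,468),(197,515)]]
co=np.array(co);print(co,[np.linalg.norm(co[i]-co[i-1]) for i in range(4)])
ax=(co[0]+co[1]-co[2]-co[3])[:2];ax/=np.linalg.norm(ax);print("axis",ax,np.degrees(np.arctan2(ax[1],ax[0])))
sc=lambda X:(X[:2]-P[:2])@ax*1000
for n,p,zz in [("fence back",(232,200),.038),("fence front top",(240,247),.038),("union far",(180,270),.02),("union near L",(180,325),.02),("union near mid",(232,308),.02),("union near R",(280,303),.02),("dark top L",(210,329),.0265),("dark top R",(304,309),.0265),("dark botL",(210,357),.0265),("dark bot R",(308,336),.0265),("jaw front top L",(182,366),.038),("jaw front top R",(350,334),.038),("jaw back top",(270,393),.038)]:
    print(n,[round(sc(atz(r2(*p),h)),1) for h in (zz-.0065,zz,zz+.005)])
```

```text
pivot [0.4832 0.1163 0.045 ] (array([0.4838, 0.1138, 0.0362]), [np.float64(0.2501823046520818), np.float64(0.2501823046519594)])
knobtop w1 [0.503 0.066 0.082]
[[0.4339 0.196  0.01  ]
 [0.497  0.2101 0.01  ]
 [0.52   0.0972 0.01  ]
 [0.4588 0.0821 0.01  ]] [np.float64(0.11660832238336705), np.float64(0.06462123241499505), np.float64(0.11522213629526964), np.float64(0.06306741235227212)]
axis [-0.2064  0.9785] 101.91115937540036
fence back [np.float64(64.9), np.float64(65.0), np.float64(65.1)]
fence front top [np.float64(52.0), np.float64(52.4), np.float64(52.8)]
union far [np.float64(47.8), np.float64(48.4), np.float64(48.8)]
union near L [np.float64(32.0), np.float64(32.9), np.float64(33.6)]
union near mid [np.float64(33.6), np.float64(34.5), np.float64(35.2)]
union near R [np.float64(32.1), np.float64(33.0), np.float64(33.7)]
dark top L [np.float64(29.9), np.float64(30.9), np.float64(31.7)]
dark top R [np.float64(29.9), np.float64(30.9), np.float64(31.7)]
dark botL [np.float64(21.9), np.float64(23.1), np.float64(24.0)]
dark bot R [np.float64(21.9), np.float64(23.1), np.float64(24.1)]
jaw front top L [np.float64(23.2), np.float64(24.5), np.float64(25.4)]
jaw front top R [np.float64(22.2), np.float64(23.5), np.float64(24.4)]
jaw back top [np.float64(10.5), np.float64(12.1), np.float64(13.3)]
```

Call:
{"method": "arm_command", "body": {"deltas": [{"dx":0.03,"dy":0.0,"dz":0.015,"wx":0,"wy":0,"wz":0},{"dx":0.06,"dy":0.0,"dz":0.028,"wx":0,"wy":0,"wz":0},{"dx":0.066,"dy":0.0,"dz":0.031,"wx":0,"wy":0,"wz":0},{"dx":0.066,"dy":0.02,"dz":0.031,"wx":0,"wy":0,"wz":0},{"dx":0.066,"dy":0.03,"dz":0.031,"wx":0,"wy":0,"wz":0}]}}

```text
clock: 2.8
tool_pos: [0.5033, 0.053, 0.2698]
eef_rot: [0.498, -0.502, 0.502, -0.498]
contact_force: [-0.6, 0.4, -0.6]
opening: 1.0
```

```bash
python3 - <<'E'
from plant import r
import cv2,numpy as np
a=r.snapshot("top")[:,:,::-1];b=r.snapshot("side")[:,:,::-1]
cv2.imwrite("pics/ts1.png",np.hstack([cv2.resize(a[150:300,130:280],(400,400)),cv2.resize(b[170:320,180:330],(400,400))]))
E
python3 st.py 0.503 0.053 0.216
```

```text
2.9 [0.5027 0.0539 0.2692] F [0.04   0.1058 0.5007] op 0.9971494195329405
[[-0.0063 -0.0018  1.    ]
 [-1.     -0.0005 -0.0063]
 [ 0.0005 -1.     -0.0018]]
tool delta [0.0009 0.0532 0.0004]
jaw yaw deg -0.3612175327635343
```

View pics/ts1.png

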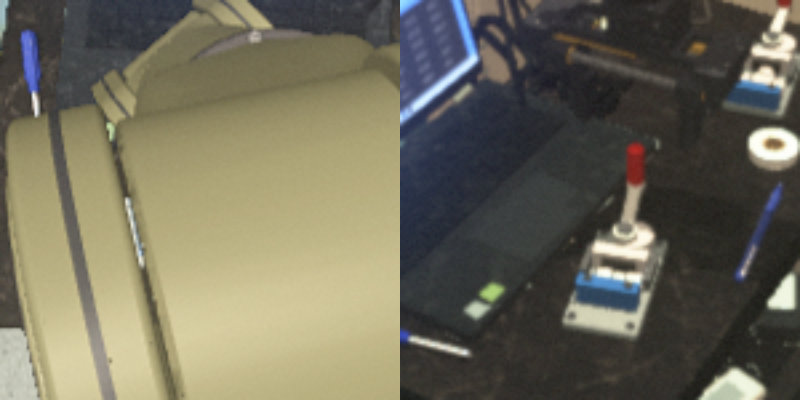

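The side view shows the fingers at about (585,95) and (690,120), centred over the red knob at (635,165). Descending.

Call:
{"method": "arm_command", "body": {"deltas": [{"dx":0,"dy":0.015,"dz":0,"wx":0,"wy":0,"wz":0},{"dx":0,"dy":0.03,"dz":0,"wx":0,"wy":0,"wz":0},{"dx":0,"dy":0.043,"dz":0,"wx":0,"wy":0,"wz":0},{"dx":0,"dy":0.052,"dz":0,"wx":0,"wy":0,"wz":0},{"dx":0,"dy":0.052,"dz":0,"wx":0,"wy":0,"wz":0}]}}

```text
clock: 3.4
tool_pos: [0.503, 0.0544, 0.2173]
eef_rot: [-0.499, 0.502, -0.501, 0.498]
contact_force: [0.2, -0.5, 0.4]
opening: 1.001
```

```bash
python3 - <<'E'
from plant import r
import cv2,numpy as np
b=r.snapshot("side")[:,:,::-1];w=r.snapshot("wrist")[:,:,::-1]
cv2.imwrite("pics/ts2.png",np.hstack([cv2.resize(b[170:320,180:330],(400,400)),cv2.resize(w,(400,300))[:,:].copy() if 0 else cv2.resize(w[120:420,80:480],(400,400))]))
E
python3 st.py 0.503 0.053 0.216
```

```text
3.5 [0.5033 0.0542 0.2181] F [-0.4052  0.2266  0.6093] op 1.0004780001888245
[[-0.006   0.0004  1.    ]
 [-1.      0.     -0.006 ]
 [-0.     -1.      0.0004]]
tool delta [ 0.0012  0.0021 -0.0003]
jaw yaw deg -0.344962170020603
```

View pics/ts2.png

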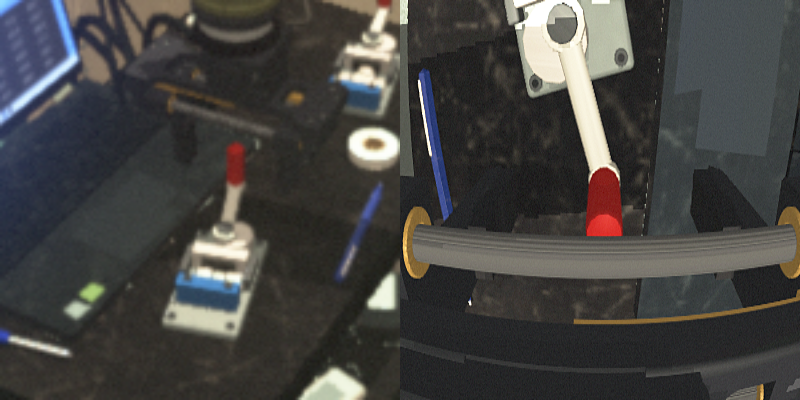

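The wrist view shows the knob at (605,205), midway between the fingers at about (490,200) and (715,200). Now I'll narrow the claw loosely around it.

Call:
{"method": "arm_command", "body": {"deltas": [{"dx":0.001,"dy":0,"dz":0,"wx":0,"wy":0,"wz":0},{"dx":0.001,"dy":0,"dz":0,"wx":0,"wy":0,"wz":0},{"dx":0.001,"dy":0,"dz":0,"wx":0,"wy":0,"wz":0},{"dx":0.001,"dy":0,"dz":0,"wx":0,"wy":0,"wz":0},{"dx":0.001,"dy":0,"dz":0,"wx":0,"wy":0,"wz":0}], "claw": -0.45, "grip_force": 10}}

```text
clock: 4.0
tool_pos: [0.5032, 0.053, 0.2178]
eef_rot: [0.498, -0.502, 0.502, -0.498]
contact_force: [0.0, -0.0, -0.7]
opening: 0.568
```

```bash
cat > look.py <<'E'
from plant import r
from h import *
import pickle,sys
n=sys.argv[1]
b=r.snapshot("side")[:,:,::-1]
s=r.get_state();c=r.get_calibration("wrist");w=r.snapshot("wrist")[:,:,::-1]
pickle.dump((s,c),open(n+".pkl","wb"));cv2.imwrite(f"pics/{n}_w.png",w);cv2.imwrite(f"pics/{n}_s.png",b)
cv2.imwrite(f"pics/{n}.png",np.hstack([cv2.resize(b[220:310,220:310],(400,400),interpolation=cv2.INTER_CUBIC),cv2.resize(w[20:320,130:430],(400,400))]))
print(s['clock'],s['tool_pos'].round(4),s['contact_force'].round(2),s['moment'].round(2),s['opening'])
E
python3 look.py a1
```

```text
4.05 [0.5032 0.053  0.2178] [-1.19  0.32 -0.44] [-0.04 -0.08  0.04] 0.5251761936120154
```

View pics/a1.png

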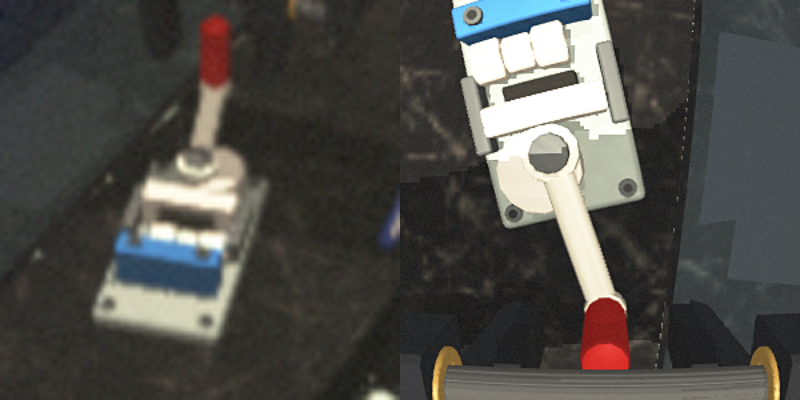

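Here the wrist view shows the nose (540,85), the union (518,50) and the fence (525,15) in one picture, so I can watch the gap as the lever turns. The claw is still closing.

Call:
{"method": "arm_command", "body": {"deltas": [{"dx":0,"dy":0,"dz":0,"wx":0,"wy":0,"wz":0},{"dx":0,"dy":0,"dz":0,"wx":0,"wy":0,"wz":0},{"dx":0,"dy":0,"dz":0,"wx":0,"wy":0,"wz":0},{"dx":0,"dy":0,"dz":0,"wx":0,"wy":0,"wz":0},{"dx":0,"dy":0,"dz":0,"wx":0,"wy":0,"wz":0}]}}

```text
clock: 4.6
tool_pos: [0.5032, 0.053, 0.2177]
eef_rot: [0.498, -0.502, 0.502, -0.498]
contact_force: [-0.2, -0.5, 0.0]
opening: 0.275
```

```bash
python3 look.py a2
```

```text
4.65 [0.5032 0.053  0.2177] [ 0.42 -0.16 -0.46] [-0.05 -0.07 -0.03] 0.27563075157844596
```

View pics/a2.png

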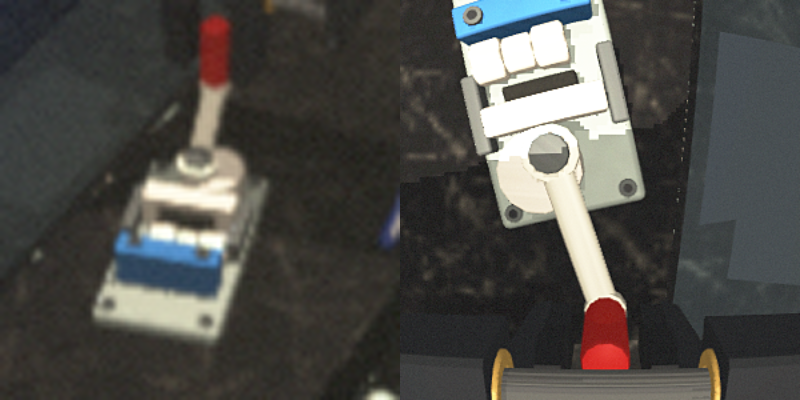

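Call:
{"method": "arm_command", "body": {"deltas": [{"dx":0.001,"dy":0,"dz":-0.007,"wx":0,"wy":0,"wz":0},{"dx":0.002,"dy":0,"dz":-0.014,"wx":0,"wy":0,"wz":0},{"dx":0.003,"dy":0,"dz":-0.021,"wx":0,"wy":0,"wz":0},{"dx":0.003,"dy":0,"dz":-0.028,"wx":0,"wy":0,"wz":0},{"dx":0.002,"dy":0,"dz":-0.033,"wx":0,"wy":0,"wz":0}]}}

```text
clock: 5.2
tool_pos: [0.4706, 0.0501, 0.2181]
eef_rot: [0.498, -0.501, 0.503, -0.498]
contact_force: [3.3, -3.3, -0.9]
opening: 0.273
```

```bash
python3 look.py a3
```

```text
5.25 [0.4697 0.0507 0.218 ] [ 2.77 -1.72  0.13] [-0.45 -0.67 -0.  ] 0.27564390543550593
```

View pics/a3.png

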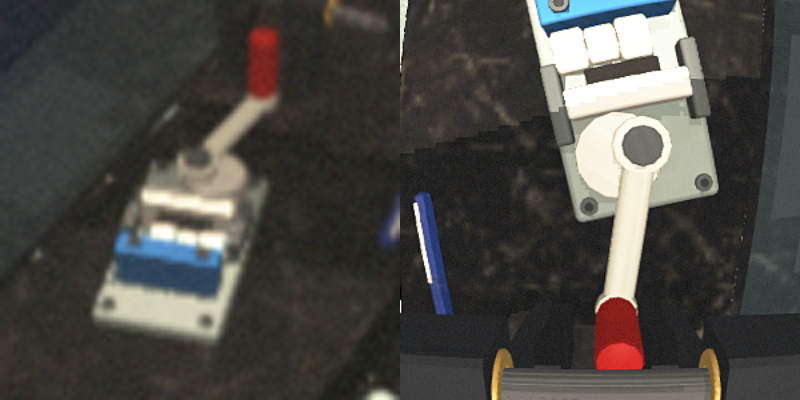

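The lever turned clockwise and the jaw advanced. To read the gap, I'll rectify the wrist view into clamp axes on the z = 20 mm plane.

```bash
cat > rect.py <<'E'
from h import *
import pickle,sys
ax=np.array([-.2064,.9785]);ax/=np.linalg.norm(ax);rt=np.array([ax[1],-ax[0]])
P=np.array([.4835,.1158])
def rect(n,z=.0235,k=10):
    s,c=pickle.load(open(n+".pkl","rb"));w=cv2.imread(f"pics/{n}_w.png")
    S,L=np.meshgrid(np.arange(60,10,-1/k),np.arange(-19,19,1/k),indexing="ij")
    X=P[0]+(S*ax[0]+L*rt[0])/1000;Y=P[1]+(S*ax[1]+L*rt[1])/1000
    f=210/np.tan(np.radians(c['vertical_fov'])/2)
    p=np.stack([X,Y,np.full_like(X,z)],-1)@np.array(c['R']).T+np.array(c['t'])
    rr=np.hypot(p[...,0],p[...,1]);th=np.arctan2(rr,p[...,2])
    o=cv2.remap(w,(c['cx']+f*th*p[...,0]/rr).astype(np.float32),(c['cy']+f*th*p[...,1]/rr).astype(np.float32),cv2.INTER_CUBIC)
    for v in range(10,60,5):
        cv2.line(o,(0,(60-v)*k),(12,(60-v)*k),(0,0,255),2);cv2.putText(o,str(v),(14,(60-v)*k+5),0,.5,(0,0,255),1)
    return o
cv2.imwrite(f"pics/r_{'_'.join(sys.argv[1:])}.png",np.hstack([rect(n) for n in sys.argv[1:]]))
E
python3 rect.py a2 a3
```

```text
(no output)
```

View pics/r_a2_a3.png

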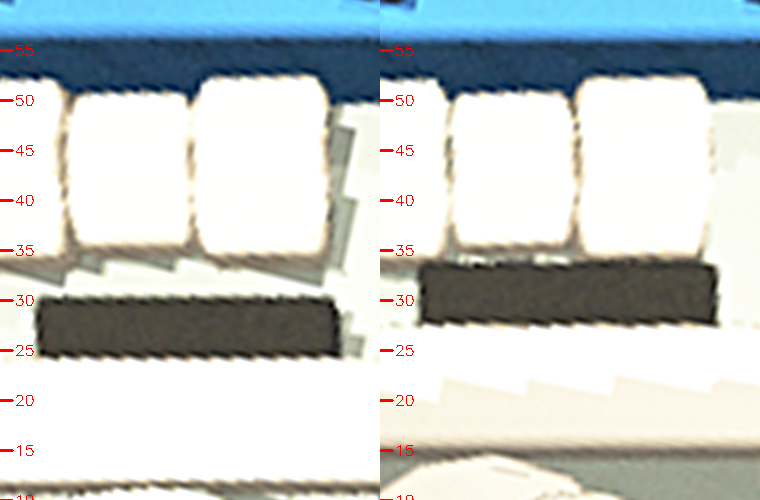

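Call:
{"method": "arm_command", "body": {"deltas": [{"dx":-0.001,"dy":0,"dz":-0.004,"wx":0,"wy":0,"wz":0},{"dx":-0.002,"dy":0,"dz":-0.008,"wx":0,"wy":0,"wz":0},{"dx":-0.003,"dy":0,"dz":-0.012,"wx":0,"wy":0,"wz":0},{"dx":-0.005,"dy":0,"dz":-0.016,"wx":0,"wy":0,"wz":0},{"dx":-0.005,"dy":0,"dz":-0.016,"wx":0,"wy":0,"wz":0}]}}

```text
clock: 5.8
tool_pos: [0.4533, 0.0569, 0.2177]
eef_rot: [-0.499, 0.502, -0.501, 0.498]
contact_force: [0.9, 0.1, 0.2]
opening: 0.274
```

```bash
python3 look.py a4; python3 rect.py a3 a4
```

```text
5.85 [0.4534 0.0569 0.2176] [ 1.   -0.22  0.75] [-0.08 -0.23  0.01] 0.27147902738326096
```

View pics/r_a3_a4.png

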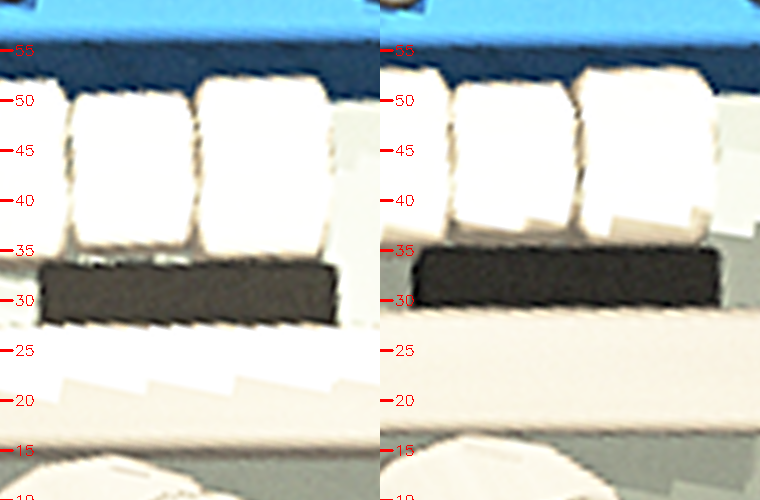

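View pics/a4.png

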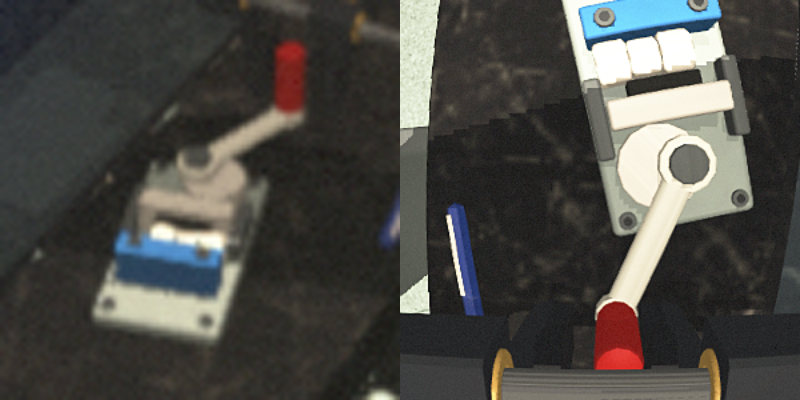

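The nose is now touching the union: union's near edge has moved from 34.3 to 35.5, and the nose still shows its full 6.2 mm, so it isn't compressed yet. I'll turn a further 14° or so.

Call:
{"method": "arm_command", "body": {"deltas": [{"dx":-0.002,"dy":0,"dz":-0.004,"wx":0,"wy":0,"wz":0},{"dx":-0.004,"dy":0,"dz":-0.007,"wx":0,"wy":0,"wz":0},{"dx":-0.006,"dy":0,"dz":-0.01,"wx":0,"wy":0,"wz":0},{"dx":-0.008,"dy":0,"dz":-0.013,"wx":0,"wy":0,"wz":0},{"dx":-0.008,"dy":0,"dz":-0.013,"wx":0,"wy":0,"wz":0}]}}

```text
clock: 6.4
tool_pos: [0.4408, 0.0648, 0.2177]
eef_rot: [-0.499, 0.501, -0.501, 0.499]
contact_force: [1.7, -0.9, 0.6]
opening: 0.278
```

```bash
python3 look.py a5; python3 rect.py a4 a5
```

```text
6.45 [0.4408 0.0648 0.2177] [ 0.63 -0.44  1.1 ] [-0.18 -0.4   0.  ] 0.27307707752333343
```

View pics/r_a4_a5.png

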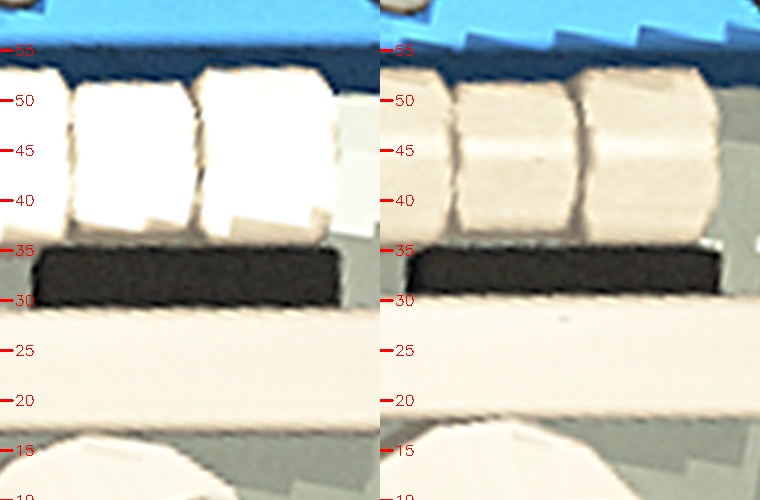

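View pics/a5.png

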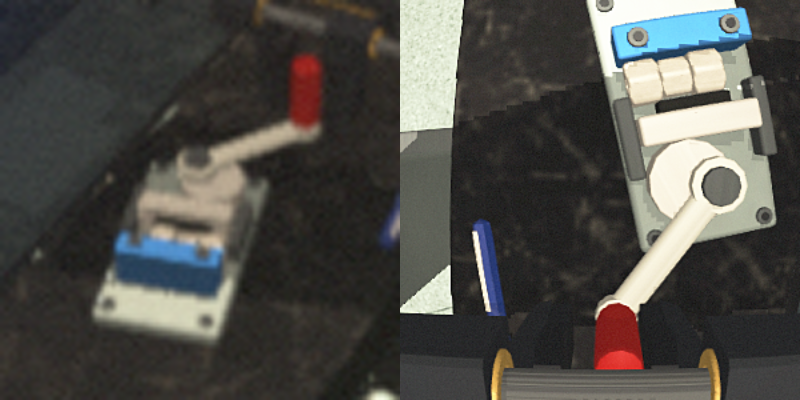

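Compression has begun: the nose face is holding at 35.5 and the jaw has come up to 30.6, so 4.9 mm shows and about 1.3 mm is pressed in. About 1 mm more is needed.

Call:
{"method": "arm_command", "body": {"deltas": [{"dx":-0.0015,"dy":0,"dz":-0.002,"wx":0,"wy":0,"wz":0},{"dx":-0.003,"dy":0,"dz":-0.004,"wx":0,"wy":0,"wz":0},{"dx":-0.0055,"dy":0,"dz":-0.0065,"wx":0,"wy":0,"wz":0},{"dx":-0.0055,"dy":0,"dz":-0.0065,"wx":0,"wy":0,"wz":0},{"dx":-0.0055,"dy":0,"dz":-0.0065,"wx":0,"wy":0,"wz":0}]}}

```text
clock: 7.0
tool_pos: [0.4346, 0.0703, 0.2177]
eef_rot: [-0.499, 0.502, -0.501, 0.499]
contact_force: [1.9, -1.0, -0.1]
opening: 0.276
```

```bash
python3 look.py a6; python3 rect.py a5 a6
```

```text
7.05 [0.4346 0.0703 0.2177] [ 2.13 -0.43  0.55] [-0.25 -0.51 -0.04] 0.2755740515899078
```

View pics/r_a5_a6.png

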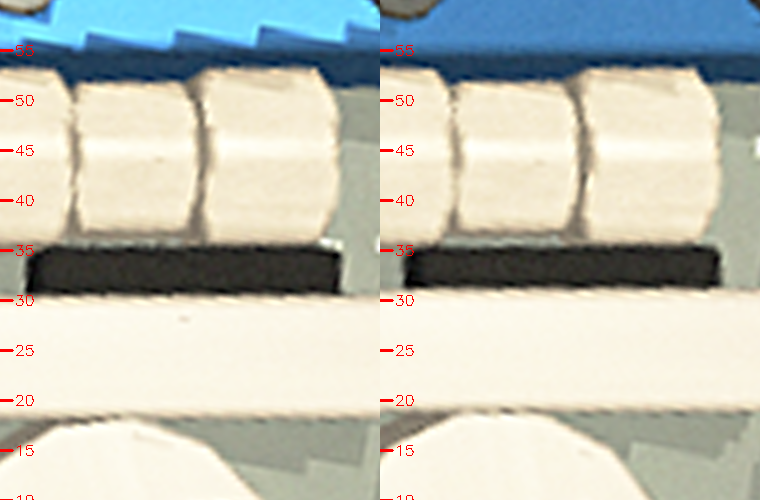

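The nose now shows 4.2 of 6.2 mm, so about 2.0 mm is pressed in, which is inside the window. I'll centre the claw on the knob to clear the pads, then lift straight up.

Call:
{"method": "arm_command", "body": {"deltas": [{"dx":0.001,"dy":0,"dz":0.0015,"wx":0,"wy":0,"wz":0},{"dx":0.002,"dy":0,"dz":0.003,"wx":0,"wy":0,"wz":0},{"dx":0.002,"dy":0,"dz":0.003,"wx":0,"wy":0,"wz":0},{"dx":0.002,"dy":0,"dz":0.003,"wx":0,"wy":0,"wz":0},{"dx":0.002,"dy":0,"dz":0.003,"wx":0,"wy":0,"wz":0}], "claw": -0.1}}

```text
clock: 7.6
tool_pos: [0.4377, 0.068, 0.2177]
eef_rot: [-0.498, 0.502, -0.501, 0.498]
contact_force: [0.0, 1.1, -0.1]
opening: 0.447
```

Call:
{"method": "arm_command", "body": {"deltas": [{"dx":0,"dy":-0.01,"dz":0,"wx":0,"wy":0,"wz":0},{"dx":0,"dy":-0.03,"dz":0,"wx":0,"wy":0,"wz":0},{"dx":0,"dy":-0.05,"dz":0,"wx":0,"wy":0,"wz":0},{"dx":0,"dy":-0.07,"dz":0,"wx":0,"wy":0,"wz":0},{"dx":0,"dy":-0.08,"dz":0,"wx":0,"wy":0,"wz":0}]}}

```text
clock: 8.1
tool_pos: [0.4378, 0.0679, 0.2991]
eef_rot: [0.498, -0.501, 0.502, -0.499]
contact_force: [1.1, 0.1, -0.2]
opening: 0.454
```

Call:
{"method": "arm_command", "body": {"deltas": [{"dx":-0.01,"dy":0,"dz":0.01,"wx":0,"wy":0,"wz":0},{"dx":-0.03,"dy":0,"dz":0.02,"wx":0,"wy":0,"wz":0},{"dx":-0.04,"dy":0,"dz":0.035,"wx":0,"wy":0,"wz":0},{"dx":-0.04,"dy":0,"dz":0.035,"wx":0,"wy":0,"wz":0},{"dx":-0.04,"dy":0,"dz":0.035,"wx":0,"wy":0,"wz":0}]}}

```text
clock: 8.6
tool_pos: [0.4724, 0.1072, 0.2975]
eef_rot: [-0.499, 0.502, -0.502, 0.498]
contact_force: [-0.4, 1.2, -0.5]
opening: 0.449
```

```bash
python3 look.py a7; python3 rect.py a6 a7
```

```text
8.65 [0.4721 0.1068 0.2974] [-0.91 -0.21 -0.63] [-0.02 -0.09  0.02] 0.45050765404504434
```

View pics/r_a6_a7.png

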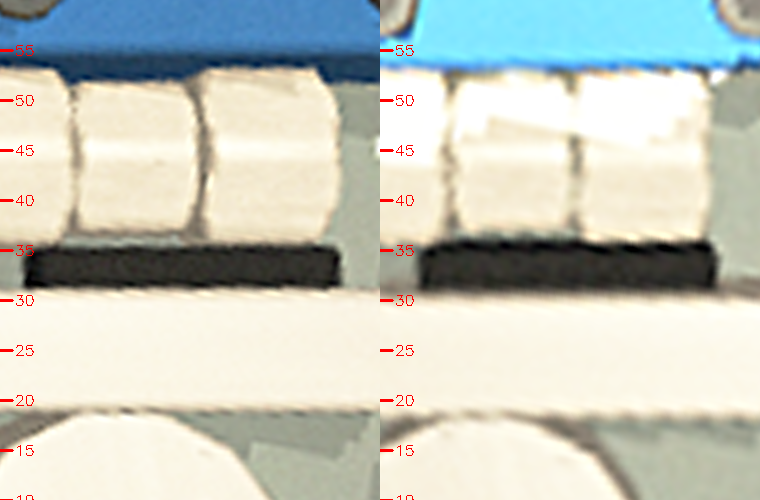

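View pics/a7.png

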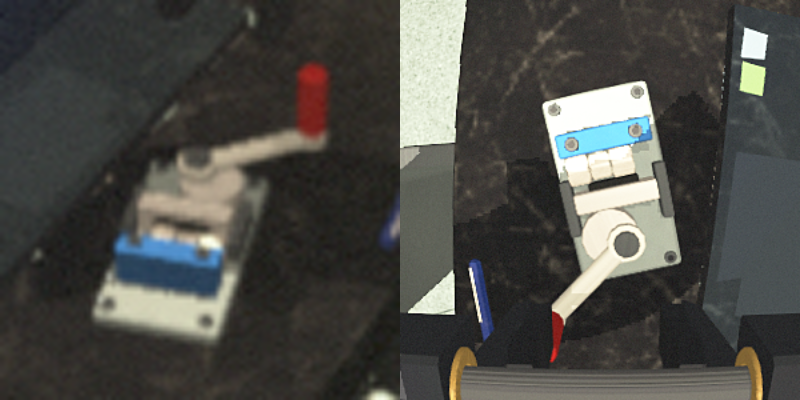

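This view differs from a6, so I'll rectify w2 (taken from a similar place, lever open) and compare it like for like.

```bash
cp pics/w2.png pics/w2_w.png; python3 rect.py w2 a7
```

```text
(no output)
```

View pics/r_w2_a7.png

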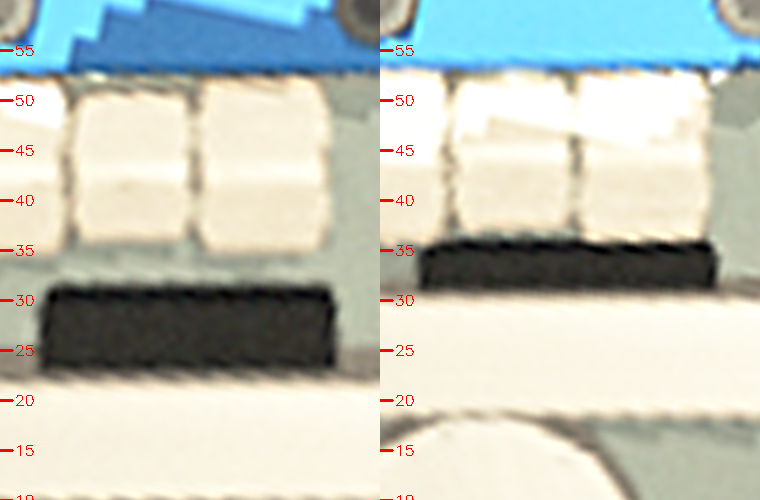

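Run:
```python
from plant import r
s=r.get_state();print(s['clock'],abs(s['qd']).max(),s['contact_force'])
print(r.finish_job())
```

```text
8.7 0.0025602954449335923 [-0.25885804 -0.04799016 -0.17537434]
the job is handed in; nothing more can be done
None
```

I turned the union clamp's lever clockwise by about 1 rad, drawing the knob along its arc with the claw held loosely around it. I then opened the claw, lifted clear and handed the job in at 8.7 s.

- **Nose compression:** about 2.0 mm by the last view before release. The view after release showed 3.3 mm raw against the open-lever view, or about 2.4 mm once I allowed for the different camera angle. These differ by about 0.4 mm, and even the raw figure is inside the 0.6–4.5 mm window.
- **Union:** it moved about 1–1.5 mm with the nose, then stopped moving as the jaw came on. From that I take it to be pinched against the fence.
- **Release:** the gripper was about 80 mm above the clamp at the end, and the contact force had fallen to sensor noise.
- **Tee and its clamp:** no lowered move went near them, but I took no closing picture of them.

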